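Gauge a microscope specimen with measuring tweezers

TASK

Check that the specimen on the loading stand is small enough for the microscope's exchange port: pick up the measuring tweezers from their rest, hold them level, and squeeze them until the pointer stands at the long line of their scale, where the tips are 30 mm apart. Bring the tips down astride the specimen, one on each side of it and level with it, without knocking it or its stand, and finish like that: still holding the tweezers, steady at the 30 mm line, clear of everything, so that I can look at the gap. Do not disturb the other things on the desk.

Things in the scene. Friction and masses are not known exactly. Their poses are not given: they have to be found in the camera images.
- tweezers_grip (a point): Measuring tweezers, plain steel, sprung open, 192 mm long, 62 g, lying on a low rest, closing sideways. Point half-way up and between the two flat outside grip faces (36 mm long, 16 mm high). x points to the tips (roughly away from the robot), y to the left blade, z up. Width over the grip faces: 59 mm free, 49 mm at the 30 mm tip gap, 38 mm shut. They balance within 15 mm of here; held loosely they tip.
- blade_left (a joint): Swing of the left blade about the pin at the rear end, 100 mm behind tweezers_grip: 0 free (tip gap 48 mm), 0.049 rad at the 30 mm gap, 0.1 when squeezed right in (gap 11 mm). Both blades swing alike, so the gap shrinks 1.9 mm per mm of grip width. The springs push out on each grip face with 4 N when free, 11 N at the 30 mm gap, 18 N right in.
- scale_line (a point): The one long line across the flat graduated aluminium bar that is fixed to the left blade 46 mm ahead of tweezers_grip and lies over the right blade. The right blade's dark pointer sticks out on both sides of the bar; it stands at this line when the tip gap is 30 mm. Each short line is 5 mm of tip gap.
- tip_left (a point): Inner face of the left blade's bent-down tip, 5 mm above its lowest end. The tip is 3 mm thick and reaches 12 mm lower than the blade's underside. It lies 90 mm ahead of tweezers_grip and 11.5 mm lower. The distance from tip_left to tip_right is the tip gap: 48 mm when free.
- tip_right (a point): The same point on the right blade's tip.
- tips_middle (a point): Half-way between the two tips: 90 mm ahead of tweezers_grip along its x axis and 11.5 mm lower.
- specimen (a point): Specimen on the heavy loading stand: dark rock chip 12 x 10 x 8 mm on an aluminium mount 16 mm across that stands up from a brass cup 36 mm across. Point on their axis, half-way up what stands above the cup: 43 mm over the desk (cup top 34 mm, chip top 52 mm). Below it the cream base, 90 x 64 x 18 mm. The tips may come from any side.
- rest: The tweezers' rest, fixed: aluminium plate 148 x 72 x 4 mm with two uprights topped by rubber strips, on which the blades lie 34 mm above the desk. Origin on the desk, below tweezers_grip to within 6 mm; x along the tweezers. Uprights 72 mm behind and 50 mm ahead of it; the fingers fit between them.
Not all that is in view belongs to the job. Leave any green, turquoise or yellow look-alike of the part that bears tweezers_grip alone.

How it is judged:
By the outcome, as a careful person would: the job done as asked, in the order asked, and still so for the second after the job is handed in, while the arm keeps its last pose, push and grip.
It also fails if it takes over 40 s, if anything falls off the work surface, if the arm or the gripper's body presses on something with over 40 N, if the wrist force passes 120 N, or if a joint passes its speed limit or range.

ROBOT

A 6-joint arm with a two-finger parallel gripper is mounted at the origin on the work surface. World frame = base frame: x ahead of the robot, y to its left, z up, the work surface at z = 0. Lengths are in m, angles in rad, forces in N, time in s.
With the tool pointing down it reaches from about 0.425 to 1.125 m from the base axis. Payload 14.9 kg.
Tool frame: the origin (TCP) lies at the very end of the fingers, on their centre line; the grasp point (between the pads) lies 19 mm behind it (robot.grasp_offset is the distance from the TCP to the grasp point, in m); z points along the fingers, y is the line along which they close (so a half turn about z gives the same grasp; the last joint's range is limited). The gripper opens to 91 mm and grips with 3 to 60 N. Pads are 32 mm wide; open, the fingers measure 118 mm over their backs; the gripper's body (76 mm by 178 mm) begins 60 mm behind the grasp point.
Start: joints at [1.169, 0.379, 1.734, -0, 1.028, -0.033], TCP at [0.252, 0.653, 0.214] pointing down, gripper open.
Joint ranges: [-2.77, 2.77], [-0.74, 2.19], [0, 2.66], [-1.06, 4.2], [0.31, 2.87], [-3.08, 3.08]. Speed limits (rad/s): [1.89, 1.89, 2.39, 3.14, 3.14, 3.14].

INTERFACE

Orientations are given as a rotation vector (axis times angle).
In Python, from station import robot gives the robot as it stands.
- The arm moves only by the tool move_arm, never from a script. Its argument "deltas" is a list that holds one entry, the list of rows, each a list of 7 numbers: the shift along the tool's x, y, z normalised to -1 to 1, where 1 is 0.2 m, then the turn, a rotation vector about the tool's x, y, z normalised to -1 to 1, where 1 is 60 degrees, then the gripper's target within -1 to 1 (fully open at 1, half-way at 0, shut at -1). In form: [[[tx, ty, tz, wx, wy, wz, gripper], ...]]. A call has 1 to 20 rows; each row is the pose to reach, as a shift and turn from the pose commanded when the call began, along the tool's axes at that moment; what a row does not reach only later rows make up. A row lasts 1/12 s, in which the tool goes at most 41.7 mm and 7.16 degrees, less where a joint would pass 70% of its speed; a pose out of reach is approached as far as the arm can. A call with a number of a shift or a turn outside -1 to 1 is refused whole. A call with a gripper value outside its range is refused whole. The fingers move at their own pace and stop on an object; the grip force is fixed at half the most. Time passes only in rows, so rows that repeat a pose let the fingers close. It gives the time, the measured TCP pose, the force, the opening and the grip force at its end, in the units of the state.
- robot.state(): the state, without advancing time (a new reading comes with each control period).
- robot.read_camera(name): name is "scene" or "top"; returns the picture (480x640x3 uint8, red, green, blue); there is no depth.
- robot.calibration(name): a dict with "K" (3x3 intrinsics, pixels), "k1" (the pictures are not rectified: a ray, as slopes to the right and down, at radius r is drawn at 1 + k1 r^2 times it, then the intrinsics apply), "world_to_cam" (4x4, takes a point from world to camera coordinates). Camera axes: x right, y down, z forward; pixel columns grow to the right and rows downward; lengths in m; the calibration is good to about 2 mm. A picture is of the moment at which its call begins. calibration takes no time and is no camera call.
- robot.sign_off(): hands the job in; it is judged then, once.
The state is a dict: "time_s": time; "q": joint angles; "joint_velocities": joint speeds; "joint_torque": joint torques, N m; "eef_pos": TCP position; "orientation": TCP orientation; "wrist_force": force on the tool from outside, world axes, zero at the start; "torque": the same for the moment, N m; "grip_width": opening from 0.0 (shut) to 1.0 (fully open); "finger_force": force on a finger pad.
Only numpy, scipy, OpenCV 4.12 (cv2) and the standard library are available. Lean on these libraries where they do the work, as an engineer would, in place of code of your own. Each camera call takes 0.05 s, during which the arm holds its last target. There are 200 camera calls.

## Working session

There is one attempt and no reset: what is moved stays moved. The work goes in short steps, Python scripts to look and compute and a tool call to move; the robot and the scene stay as the last step left them, time stands still between calls to the robot, and variables do not carry over. Pictures are saved under pics/ and viewed, at most 10 in all, crops included, and the job is handed in when it is done.

Besides the shell and the picture viewer there is one more tool, called after "Request:" by a JSON object that holds its "fn" and its "kwargs". move_arm: Moves the arm, as the interface text tells. Its arguments: {"type":"object","properties":{"deltas":{"type":"array"}},"required":["deltas"]}

```bash
mkdir -p pics; ls; cat > h.py <<'E'
import numpy as np, cv2
from station import robot
def grab(n,f):
    im=robot.read_camera(n); cv2.imwrite(f,im[:,:,::-1]); return im
def ray(n,uv):
    c=robot.calibration(n);K=np.array(c["K"]);T=np.array(c["world_to_cam"]);k1=c["k1"]
    d=np.array([(uv[0]-K[0,2])/K[0,0],(uv[1]-K[1,2])/K[1,1]]);s=d.copy()
    for _ in range(30): s=d/(1+k1*(s@s))
    R=T[:3,:3]; return -R.T@T[:3,3], R.T@np.array([s[0],s[1],1])
def onz(n,uv,z):
    o,d=ray(n,uv); return o+d*(z-o[2])/d[2]
def proj(n,p):
    c=robot.calibration(n);K=np.array(c["K"]);T=np.array(c["world_to_cam"])
    q=T[:3,:3]@np.array(p)+T[:3,3]; s=q[:2]/q[2]; s=s*(1+c["k1"]*(s@s)); return np.array([K[0,0]*s[0]+K[0,2],K[1,1]*s[1]+K[1,2]])
E
python3 - <<'E'
from h import *
for n in("scene","top"):
    grab(n,f"pics/{n}0.png"); print(n,ray(n,(320,240)),robot.calibration(n)["K"][0])
print(robot.state())
E
```

```text
pics
scene (array([ 0.91384091, -0.90443894,  0.81025906]), array([-0.37649049,  0.64302973, -0.66693522])) [476.42954269   0.         317.19139152]
top (array([ 0.3507359 , -0.15678708,  1.11366253]), array([ 0.12860294, -0.01674057, -0.9916841 ])) [475.80969019   0.         320.95521903]
{'time_s': 0.1, 'q': array([ 1.16871271e+00,  3.79382396e-01,  1.73472442e+00,  3.04161989e-05,
        1.02850359e+00, -3.33056718e-02]), 'joint_velocities': array([-0.00085711, -0.00172933, -0.00381989, -0.00039593, -0.00158822,
        0.00119705]), 'joint_torque': array([ 2.24619420e-03, -7.65047121e+01, -4.35291016e+01,  6.53078780e-02,
        3.99402925e-02, -4.76053151e-05]), 'eef_pos': array([0.25219409, 0.65260441, 0.21333447]), 'orientation': array([-5.75977344e-01, -3.08809185e+00,  1.55198205e-03]), 'wrist_force': array([0.70018809, 0.02864686, 0.056788  ]), 'torque': array([-0.00448432,  0.03797886,  0.00012106]), 'finger_force': 0.0, 'grip_width': 1.0006800317295448}
```

View pics/scene0.png

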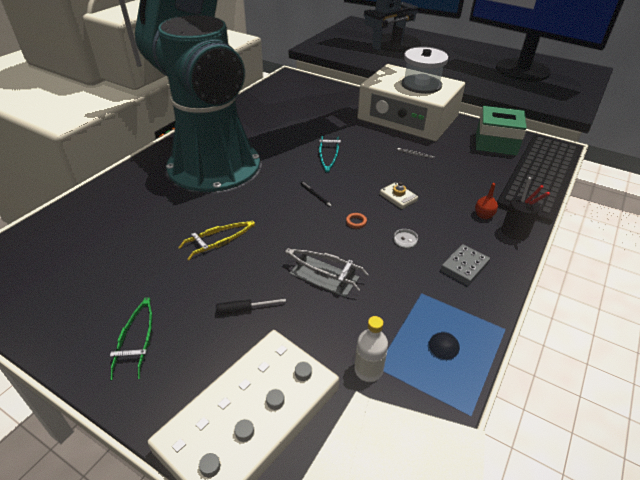

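View pics/top0.png

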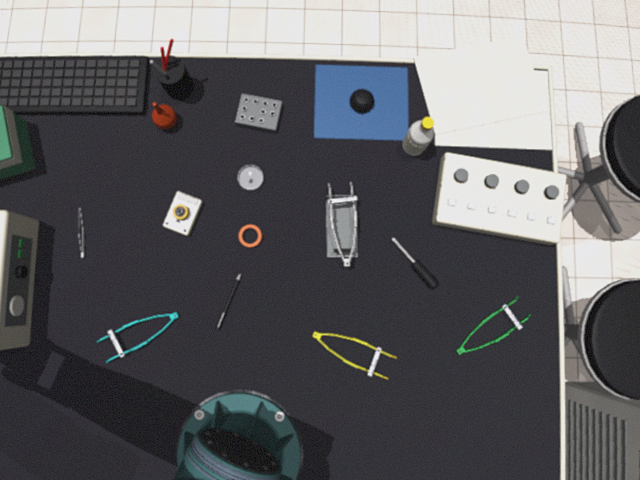

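The scene view shows the steel tweezers near (325,270) and the stand near (399,192). In the top view, the tweezers' pin is at about (347,262), their tips at (330,184) and (352,184), and the specimen at (181,212). The coloured look-alikes and the dish and ring between are to be avoided. Next I'll zoom in on the top view.

```bash
python3 - <<'E'
from h import *
a=cv2.imread("pics/top0.png");s=cv2.imread("pics/scene0.png")
z=lambda i,x,y,w,h,k:cv2.resize(i[y:y+h,x:x+w],None,fx=k,fy=k,interpolation=cv2.INTER_CUBIC)
A=z(a,310,172,70,100,5.9) ; B=z(a,155,185,56,56,5.2); C=z(s,280,240,96,60,4)
D=z(s,370,170,60,48,4)
o=np.zeros((600,800,3),np.uint8)
o[:590,:413]=A[:590,:413]; o[0:291,420:711]=B; o[300:540,415:799]=C[:,:384]
cv2.imwrite("pics/crop1.png",o)
E
```

```text
(no output)
```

View pics/crop1.png

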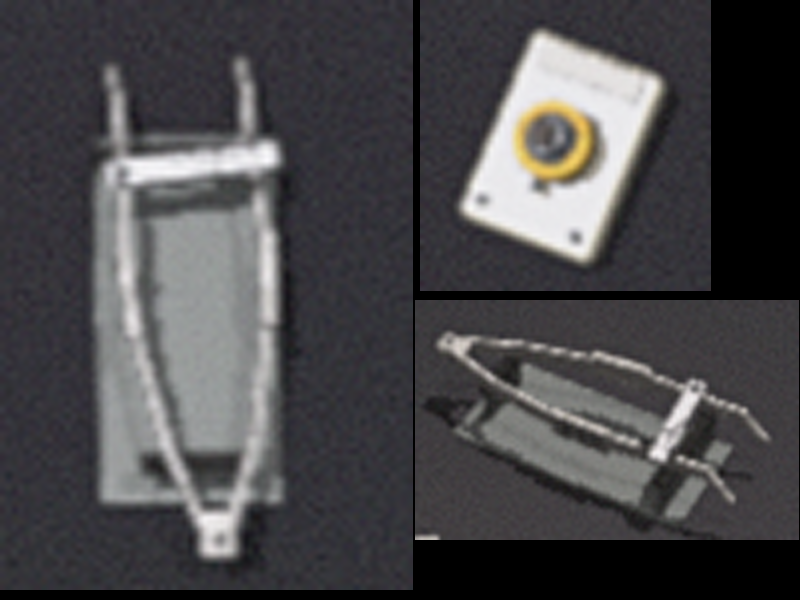

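The crop shows the pin at about (347,263) in top-view pixels, the tip ends at (329,184) and (351,182.5), and the chip at (179.4,211.3) inside the ring centred at (180.6,212.1).

```bash
cat >> h.py <<'E'
def seg(n,im,box,f):
    x,y,w,h=box; c=im[y:y+h,x:x+w].astype(int); m=f(c); v,u=np.nonzero(m); return np.array([u.mean()+x,v.mean()+y]),m.sum()
E
python3 - <<'E'
from h import *
a=cv2.imread("pics/top0.png")[:,:,::-1];s=cv2.imread("pics/scene0.png")[:,:,::-1]
P=lambda u,v,z:onz("top",(u,v),z)
pin=P(347.1,263.5,.0385);tl=P(329.2,184,.041);tr=P(351,182.8,.041)
m=(tl+tr)/2; d=m-pin; print("pin",pin,"tl",tl,"tr",tr,"gap",np.linalg.norm(tl-tr),"len",np.linalg.norm(d[:2]),"yaw",np.arctan2(d[1],d[0]))
u=d/np.linalg.norm(d); print("grip from pin",pin+.1*u, "from tips",m-.09*u)
# rest plate corners
for c in [(97,500),(283,500),(283,140),(103,140)]: print("rest",P(310+c[0]/5.9,172+c[1]/5.9,.004))
ring=lambda c:(c[...,0]-c[...,2]>70)
for n,im,b in(("top",a,(165,195,32,32)),("scene",s,(385,178,30,24))):
    uv,k=seg(n,im,b,ring); print(n,uv,k,onz(n,uv,.034), end=" ")
print("chip",P(179.4+.5,211.3,.052))
q=cv2.boundingRect(ring(a[195:227,165:197].astype(int)).astype(np.uint8)); print(q, P(165+q[0]+q[2]/2-.5,195+q[1]+q[3]/2-.5,.034))
# base corners, z=.018
for c in [(540,30),(663,78),(592,264),(462,212)]: print("base",P(155+(c[0]-420)/5.2,185+c[1]/5.2,.018))
from scipy.spatial.transform import Rotation as R
print(R.from_rotvec(robot.state()["orientation"]).as_matrix().round(3))
# pin in scene: crop (452,343)
uv=(280+(452-415)/4,240+(343-300)/4); print("pin scene",onz("scene",uv,.043))
for c in [(733,497),(766,437)]: print("tip scene low end",onz("scene",(280+(c[0]-415)/4,240+(c[1]-300)/4),.0235))
E
```

```text
pin [ 0.43771141 -0.23743433  0.0385    ] tl [ 0.62061086 -0.19370094  0.041     ] tr [ 0.62469155 -0.24407805  0.041     ] gap 0.050542118426741146 len 0.18586726347887686 yaw 0.09994088144967887
grip from pin [ 0.53720342 -0.22745777  0.03984492] from tips [ 0.5331084  -0.2278684   0.03978957]
rest [ 0.45540539 -0.19134616  0.004     ]
rest [ 0.45690462 -0.26537776  0.004     ]
rest [ 0.6029735  -0.26405005  0.004     ]
rest [ 0.60123124 -0.19128714  0.004     ]
top [180.65591398 211.83870968] 93 [0.54952485 0.1474575  0.034     ] scene [399.27906977 189.20930233] 43 [0.55223461 0.14316545 0.034     ] chip [0.54741769 0.14417983 0.052     ]
(8, 10, 15, 15) [0.54911858 0.14895989 0.034     ]
base [0.60269361 0.16089968 0.018     ]
base [0.58160652 0.10380821 0.018     ]
base [0.49635897 0.13155778 0.018     ]
base [0.51870776 0.1915277  0.018     ]
[[-0.933  0.36  -0.   ]
 [ 0.36   0.933 -0.001]
 [ 0.    -0.001 -1.   ]]
pin scene [ 0.43923355 -0.23579288  0.043     ]
tip scene low end [ 0.6289967  -0.23923953  0.0235    ]
tip scene low end [ 0.62348804 -0.18803732  0.0235    ]
```

```bash
python3 - <<'E'
from h import *
print(proj("scene",[.252,.653,.213]),proj("top",[.252,.653,.213]))
print("centrifuge top-view corners z.1",onz("top",(38,215),.1),onz("top",(30,350),.1))
def todelta(p,yawy):
    from scipy.spatial.transform import Rotation as R
    s=robot.state();M=R.from_rotvec(s["orientation"]).as_matrix()
    return M.T@(np.array(p)-s["eef_pos"])/.2, -(yawy-np.arctan2(M[1,1],M[0,1]))/np.radians(60)
for p in ([.38,.36,.26],[.535,-.228,.12]): print(todelta(p,.1-np.pi/2))
E
```

```text
[387.00579932  46.13069922] [-101.37921743  340.44651597]
centrifuge top-view corners z.1 [0.52491799 0.44650227 0.1       ] [0.23271447 0.44139483 0.1       ]
(array([-1.12345459, -1.13452521, -0.23224206]), np.float64(2.552335067624442))
(array([-2.90622979, -3.59675539,  0.47015389]), np.float64(2.552335067624442))
```

Request:
{"fn": "move_arm", "kwargs": {"deltas": [[[0,0,-0.9,0,0,0,1],[0,0,-0.9,0,0,0,1],[0,0,-0.9,0,0,0,1],[0,0,-0.9,0,0,0,1],[0,0,-0.9,0,0,0,1],[-0.75,-0.95,-0.9,0,0,0.95,1],[-0.75,-0.95,-0.9,0,0,0.95,1],[-0.75,-0.95,-0.9,0,0,0.95,1],[-0.75,-0.95,-0.9,0,0,0.95,1],[-0.75,-0.95,-0.9,0,0,0.95,1],[-0.75,-0.95,-0.9,0,0,0.95,1],[-0.75,-0.95,-0.9,0,0,0.95,1],[-0.75,-0.95,-0.9,0,0,0.95,1],[-0.75,-0.95,-0.9,0,0,0.95,1]]]}}

```text
time_s: 1.27
eef_pos: [0.324, 0.421, 0.3939]
orientation: [-1.988, -2.432, -0.0]
wrist_force: [0.4, -0.1, -0.0]
grip_width: 0.999
finger_force: 0.0
```

```bash
cat >> h.py <<'E'
from scipy.spatial.transform import Rotation as R
def td(p,yawy):
    s=robot.state();M=R.from_rotvec(s["orientation"]).as_matrix()
    w=-(yawy-np.arctan2(M[1,1],M[0,1])); w=(w+np.pi)%(2*np.pi)-np.pi
    print("t",s["time_s"],"pos",s["eef_pos"].round(4),"tilt",M[:,2].round(4),"yawy",round(np.arctan2(M[1,1],M[0,1]),4),"gw",round(s["grip_width"]*91,2),"ff",round(s["finger_force"],2))
    print("delta",(M.T@(np.array(p)-s["eef_pos"])/.2).round(4),"wz",round(w/np.radians(60),4))
E
python3 -c "
from h import *
td([.535,-.228,.12],.1-np.pi/2); td([.45,.15,.3],.1-np.pi/2)"
```

```text
t 1.2667 pos [0.324  0.421  0.3939] tilt [ 0.e+00  1.e-04 -1.e+00] yawy 0.2003 gw 90.89 ff 0.0
delta [-3.3904  0.3884  1.369 ] wz 1.5957
t 1.2667 pos [0.324  0.421  0.3939] tilt [ 0.e+00  1.e-04 -1.e+00] yawy 0.2003 gw 90.89 ff 0.0
delta [-1.4535  0.348   0.4691] wz 1.5957
```

Request:
{"fn": "move_arm", "kwargs": {"deltas": [[[-1,0.3,0.4,0,0,0.95,1],[-1,0.3,0.4,0,0,0.95,1],[-1,0.3,0.4,0,0,0.95,1],[-1,0.3,0.4,0,0,0.95,1],[-1,0.3,0.4,0,0,0.95,1],[-1,0.3,0.4,0,0,0.95,1],[-1,0.3,0.4,0,0,0.95,1],[-1,0.3,0.4,0,0,0.95,1],[-1,0.3,0.4,0,0,0.95,1]]]}}

```text
time_s: 2.02
eef_pos: [0.4237, 0.2381, 0.3135]
orientation: [2.905, 1.196, -0.001]
wrist_force: [0.7, 0.8, 0.1]
grip_width: 1.002
finger_force: 0.0
```

```bash
python3 -c "
from h import *
td([.535,-.228,.12],.1-np.pi/2)"
```

```text
t 2.0167 pos [0.4237 0.2381 0.3135] tilt [-6.e-04 -3.e-04 -1.e+00] yawy -0.7898 gw 91.21 ff 0.0
delta [-1.2447  2.0472  0.968 ] wz 0.6503
```

Request:
{"fn": "move_arm", "kwargs": {"deltas": [[[-0.62,1,0.3,0,0,0.65,1],[-0.62,1,0.3,0,0,0.65,1],[-0.62,1,0.3,0,0,0.65,1],[-0.62,1,0.3,0,0,0.65,1],[-0.62,1,0.3,0,0,0.65,1],[-0.62,1,0.3,0,0,0.65,1],[-0.62,1,0.3,0,0,0.65,1],[-0.62,1,0.3,0,0,0.65,1]]]}}

```text
time_s: 2.68
eef_pos: [0.4768, 0.0081, 0.2534]
orientation: [-3.137, -0.168, 0.002]
wrist_force: [-1.2, 0.1, -0.5]
grip_width: 0.999
finger_force: 0.0
```

```bash
python3 -c "
from h import *
td([.535,-.228,.10],.1-np.pi/2)"
```

```text
t 2.6833 pos [0.4768 0.0081 0.2534] tilt [-1.2e-03  1.0e-04 -1.0e+00] yawy -1.464 gw 90.9 ff 0.0
delta [0.1643 1.2051 0.7665] wz 0.0065
```

Request:
{"fn": "move_arm", "kwargs": {"deltas": [[[0.16,1,0.4,0,0,0,1],[0.16,1,0.4,0,0,0,1],[0.16,1,0.4,0,0,0,1],[0.16,1,0.4,0,0,0,1],[0.16,1,0.4,0,0,0,1],[0.16,1,0.4,0,0,0,1],[0.16,1,0.4,0,0,0,1]]]}}

```text
time_s: 3.27
eef_pos: [0.5296, -0.1871, 0.173]
orientation: [-3.137, -0.167, 0.002]
wrist_force: [0.3, 0.4, -0.4]
grip_width: 0.999
finger_force: 0.0
```

```bash
python3 -c "
from h import *
td([.535,-.228,.10],.1-np.pi/2)"
```

```text
t 3.2667 pos [ 0.5296 -0.1871  0.173 ] tilt [-1.3e-03  5.0e-04 -1.0e+00] yawy -1.4645 gw 90.93 ff 0.0
delta [0.0057 0.2064 0.3647] wz 0.006
```

Request:
{"fn": "move_arm", "kwargs": {"deltas": [[[0.006,0.206,0.365,0,0,0.006,1],[0.006,0.206,0.365,0,0,0.006,1],[0.006,0.206,0.365,0,0,0.006,1],[0.006,0.206,0.365,0,0,0.006,1]]]}}

```text
time_s: 3.6
eef_pos: [0.534, -0.2257, 0.1]
orientation: [-3.136, -0.156, 0.004]
wrist_force: [0.2, 0.9, 1.1]
grip_width: 1.0
finger_force: 0.0
```

```bash
python3 - <<'E'
from h import *
td([.535,-.228,.0195],.1-np.pi/2)
a=grab("top","pics/t1.png");s=grab("scene","pics/s1.png")
z=lambda i,x,y,w,h,k:cv2.resize(i[y:y+h,x:x+w,::-1],None,fx=k,fy=k,interpolation=cv2.INTER_CUBIC)
o=np.hstack([z(a,290,160,100,120,4),cv2.resize(z(s,270,225,100,120,4),(400,480))])
cv2.imwrite("pics/c2.png",o)
E
```

```text
t 3.6 pos [ 0.534  -0.2257  0.1   ] tilt [-0.0027  0.0015 -1.    ] yawy -1.4713 gw 90.99 ff 0.0
delta [0.0049 0.0129 0.4025] wz -0.0004
```

View pics/c2.png

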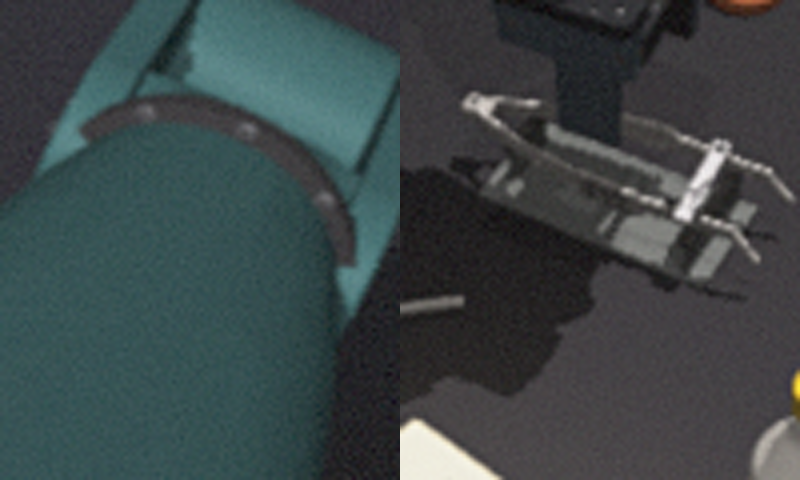

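The arm blocks the top view. In the scene view the finger hangs just over the tweezers, between the uprights, as expected. Descending.

Request:
{"fn": "move_arm", "kwargs": {"deltas": [[[0.005,0.012,0.2,0,0,0,1],[0.005,0.012,0.3,0,0,0,1],[0.005,0.012,0.38,0,0,0,1],[0.005,0.012,0.4,0,0,0,1],[0.005,0.012,0.4,0,0,0,1],[0.005,0.012,0.4,0,0,0,1]]]}}

```text
time_s: 4.2
eef_pos: [0.5369, -0.2296, 0.0228]
orientation: [3.137, 0.153, 0.003]
wrist_force: [-0.1, -0.3, -0.3]
grip_width: 0.999
finger_force: 0.0
```

```bash
python3 - <<'E'
from h import *
td([.535,-.228,.0195],.1-np.pi/2)
s=grab("scene","pics/s2.png")
cv2.imwrite("pics/c3.png",cv2.resize(s[225:325,270:390,::-1],None,fx=6,fy=6,interpolation=cv2.INTER_CUBIC))
E
```

```text
t 4.2 pos [ 0.5369 -0.2296  0.0228] tilt [ 2.e-03 -9.e-04 -1.e+00] yawy -1.4735 gw 90.93 ff 0.0
delta [-0.0088 -0.0089  0.0166] wz -0.0026
```

View pics/c3.png

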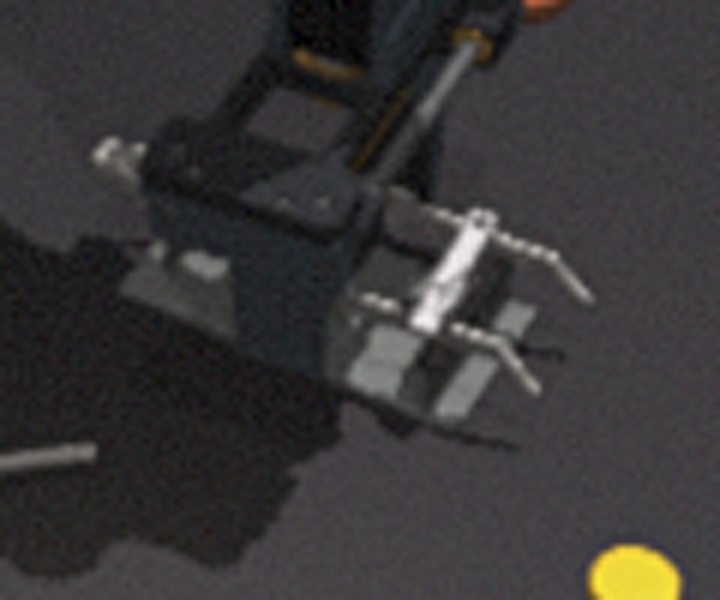

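The fingers stand astride the blades between the uprights: bar at about (455,265) in the crop, tips at (590,300) and (538,390). Closing partway.

Request:
{"fn": "move_arm", "kwargs": {"deltas": [[[-0.008,-0.008,0.005,0,0,0,0.6],[-0.008,-0.008,0.005,0,0,0,0.4],[-0.008,-0.008,0.005,0,0,0,0.3],[-0.008,-0.008,0.005,0,0,0,0.17],[-0.008,-0.008,0.005,0,0,0,0.17],[-0.008,-0.008,0.005,0,0,0,0.17],[-0.008,-0.008,0.005,0,0,0,0.17],[-0.008,-0.008,0.005,0,0,0,0.17]]]}}

```text
time_s: 4.92
eef_pos: [0.5342, -0.2285, 0.0201]
orientation: [3.138, 0.151, 0.0]
wrist_force: [0.0, 1.5, 4.6]
grip_width: 0.587
finger_force: 9.1
```

```bash
python3 - <<'E'
from h import *
td([.535,-.228,.0195],.1-np.pi/2); print(robot.state()["wrist_force"])
E
```

```text
t 4.9167 pos [ 0.5342 -0.2285  0.0201] tilt [ 3.e-04 -1.e-04 -1.e+00] yawy -1.4747 gw 53.4 ff 9.14
delta [ 0.0042 -0.002   0.003 ] wz -0.0037
[0.03135474 1.46782527 4.64391438]
```

Request:
{"fn": "move_arm", "kwargs": {"deltas": [[[0,0,-0.03,0,0,0,0.17],[0,0,-0.1,0,0,0,0.17],[0,0,-0.2,0,0,0,0.17],[0,0,-0.35,0,0,0,0.17],[0,0,-0.5,0,0,0,0.17],[0,0,-0.65,0,0,0,0.14],[0,0,-0.8,0,0,0,0.1],[0,0,-0.9,0,0,0,0.08],[0,0,-0.9,0,0,0,0.08],[0,0,-0.9,0,0,0,0.08],[0,0,-0.9,0,0,0,0.08]]]}}

```text
time_s: 5.83
eef_pos: [0.5334, -0.2281, 0.1996]
orientation: [-3.138, -0.151, 0.001]
wrist_force: [-0.6, 0.4, -1.3]
grip_width: 0.539
finger_force: 10.8
```

```bash
python3 - <<'E'
from h import *
td([.46,.12,.2],.1-np.pi/2); print(robot.state()["wrist_force"])
s=grab("scene","pics/s3.png")
cv2.imwrite("pics/c4.png",cv2.resize(s[140:260,250:400,::-1],None,fx=5,fy=5,interpolation=cv2.INTER_CUBIC))
E
```

```text
t 5.8333 pos [ 0.5334 -0.2281  0.1996] tilt [-6.e-04  3.e-04 -1.e+00] yawy -1.4747 gw 49.01 ff 10.76
delta [-1.9850e-01 -1.7677e+00 -1.3000e-03] wz -0.0037
[-0.57754878  0.44775422 -1.2886744 ]
```

View pics/c4.png

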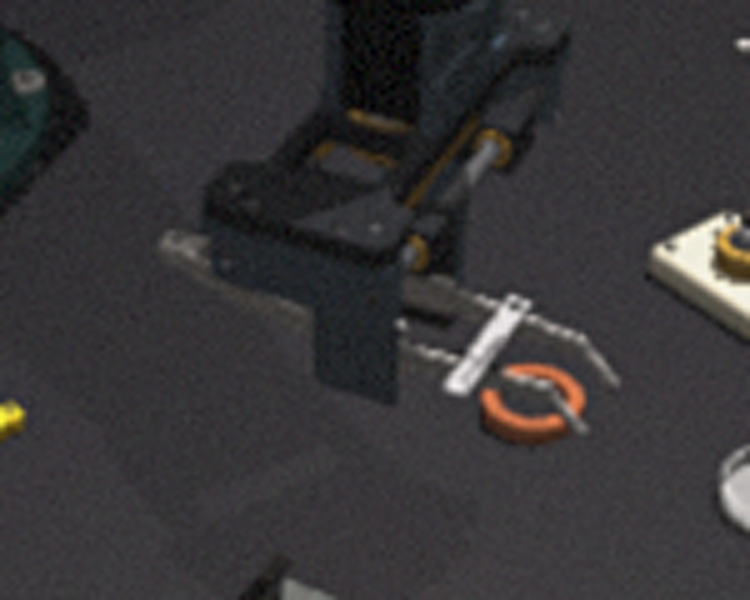

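The tweezers are lifted level: width 49.0 mm, 10.8 N, which is the 30 mm state. Tip ends sit at (373,216.6) and (366.8,226) in the scene view, and the bar is whole. Next I'll work out the tip positions and gap.

```bash
python3 - <<'E'
from h import *
s=robot.state();M=R.from_rotvec(s["orientation"]).as_matrix();p=s["eef_pos"]
w=lambda x,y,z:(p+M@np.array([x,y,z]))
ends={"L":(250+617/5,140+384/5),"R":(250+586/5,140+431/5)}
e=[onz("scene",ends[k],p[2]+.019-.0165) for k in "LR"]
print(e,np.linalg.norm(e[0]-e[1])-.003)
print("in tool mm",[(M.T@(x-p)*1e3).round(1) for x in e])
# expected pixels of ends: tool x=tweezers x, tool y=-left ; z down
for y in(-.0165,.0165): print(proj("scene",w(.09,y,-.019+.0165)))
pin=(250+180/5,140+240/5); print("pin tool",(M.T@(onz("scene",pin,p[2]+.019)-p)*1e3).round(1), proj("scene",w(-.1,0,-.019)))
bar=[onz("scene",(250+u/5,140+v/5),p[2]+.03) for u,v in((518,300),(455,388))]
print("bar tool",[(M.T@(x-p)*1e3).round(1) for x in bar])
E
```

```text
[array([ 0.62524344, -0.19915602,  0.20154366]), array([ 0.62807387, -0.23236574,  0.20154366])] 0.03033011791943697
in tool mm [array([ 94.3, -19.9,  -2.6]), array([93.9, 13.4, -2.6])]
[370.79662497 217.18216631]
[364.76367989 226.56867076]
pin tool [-100.1   -6.9  -18.9] [284.45270388 189.67416735]
bar tool [array([ 49.1, -19.4, -30.1]), array([ 49.1,  43.7, -30.1])]
```

Request:
{"fn": "move_arm", "kwargs": {"deltas": [[[-0.02,-0.1,0,0,0,0,0.08],[-0.03,-0.25,0,0,0,0,0.08],[-0.06,-0.45,0,0,0,0,0.08],[-0.08,-0.65,0,0,0,0,0.08],[-0.1,-0.8,0,0,0,0,0.08],[-0.1,-0.95,0,0,0,0,0.08],[-0.1,-0.95,0,0,0,0,0.08]]]}}

```text
time_s: 6.47
eef_pos: [0.4941, -0.0376, 0.1986]
orientation: [-3.137, -0.155, 0.004]
wrist_force: [0.3, -0.7, -0.1]
grip_width: 0.54
finger_force: 10.8
```

```bash
python3 -c "
from h import *
td([.4585,.136,.2],.1-np.pi/2)"
```

```text
t 6.4667 pos [ 0.4941 -0.0376  0.1986] tilt [-2.7e-03  9.0e-04 -1.0e+00] yawy -1.4723 gw 49.1 ff 10.76
delta [-0.0918 -0.8812 -0.0055] wz -0.0015
```

Request:
{"fn": "move_arm", "kwargs": {"deltas": [[[-0.02,-0.15,0,0,0,0,0.08],[-0.04,-0.35,0,0,0,0,0.08],[-0.07,-0.55,0,0,0,0,0.08],[-0.08,-0.7,0,0,0,0,0.08],[-0.09,-0.82,0,0,0,0,0.08],[-0.09,-0.88,0,0,0,0,0.08],[-0.09,-0.88,0.15,0,0,0,0.08],[-0.09,-0.88,0.3,0,0,0,0.08],[-0.09,-0.88,0.45,0,0,0,0.08],[-0.09,-0.88,0.55,0,0,0,0.08],[-0.09,-0.88,0.6,0,0,0,0.08],[-0.09,-0.88,0.6,0,0,0,0.08],[-0.09,-0.88,0.6,0,0,0,0.08]]]}}

```text
time_s: 7.55
eef_pos: [0.4612, 0.132, 0.0799]
orientation: [3.138, 0.15, -0.002]
wrist_force: [0.3, -0.8, -0.6]
grip_width: 0.539
finger_force: 10.8
```

```bash
python3 - <<'E'
from h import *
td([.4585,.136,.0355],.1-np.pi/2)
a=grab("top","pics/t5.png");s=grab("scene","pics/s5.png")
z=lambda i,x,y,w,h,k:cv2.resize(i[y:y+h,x:x+w,::-1],None,fx=k,fy=k,interpolation=cv2.INTER_CUBIC)
cv2.imwrite("pics/c5.png",np.hstack([z(a,145,180,65,95,6),z(s,350,150,65,95,6)]))
E
```

```text
t 7.55 pos [0.4612 0.132  0.0799] tilt [-9.e-04 -3.e-04 -1.e+00] yawy -1.475 gw 49.07 ff 10.76
delta [-0.0112 -0.0215  0.2222] wz -0.004
```

View pics/c5.png

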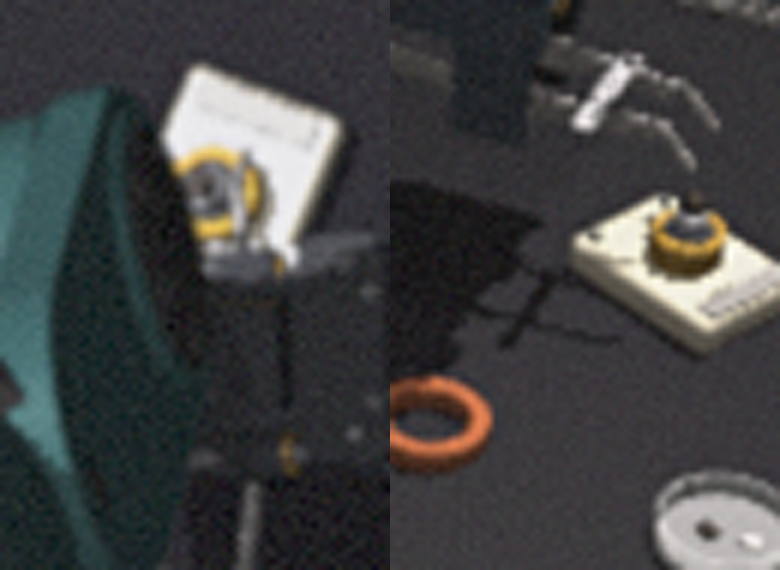

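The scene crop shows the tips at about (404.5,171.7) and (400.3,178), and the chip top at (400.5,183.3). The top view is half hidden by the wrist: right tip at (185.5,207.5), chip at (179.2,211.7).

```bash
python3 - <<'E'
from h import *
s=robot.state();M=R.from_rotvec(s["orientation"]).as_matrix();p=s["eef_pos"]
T=lambda x:(M.T@(x-p)*1e3).round(1)
zl=p[2]+.0025
L=onz("scene",(404.6,171.9),zl);Rr=onz("scene",(400.5,178.2),zl)
print("scene tips",T(L),T(Rr),"mid",T((L+Rr)/2),"gap",np.linalg.norm(L-Rr)*1e3-3)
a=cv2.imread("pics/scene0.png")[:,:,::-1].astype(int)[175:200,385:415]
# dark chip: low brightness above ring against base
print(a.sum(2)[3:18,6:24])
print("scene spec ring",T(onz("scene",(399.28,189.2),.034)),"chip c",T(onz("scene",(400.5,183.3),.050)))
print("top spec ring",T(onz("top",(180.4,212.0),.034)),"chip",T(onz("top",(179.4,211.5),.052)))
print("top right tip end",T(onz("top",(185.5,207.5),p[2]+.0145)),T(onz("top",(185.8,206),p[2]+.0145)))
E
```

```text
scene tips [ 94.4 -17.   -2.4] [94.1 17.  -2.4] mid [94.3 -0.  -2.4] gap 31.00803711704924
[[171 164 160 148 177 159 171 165 160 178 156 177 160 170 182 166 155 165]
 [164 155 163 183 162 169 160 158 176 153 166 160 165 151 156 154 167 174]
 [150 170 156 152 148 169 157 165 155 171 167 175 176 166 169 157 173 166]
 [142 153 152 151 170 159 154 151 174 174 161 160 160 173 163 157 173 171]
 [139 156 242 317 271 260 234 171 205 208 202 175 171 163 167 150 175 159]
 [227 355 514 587 309 431 575 204 147 208 218 175 150 160 169 159 155 167]
 [508 673 699 700 493 483 594 225  87 110 120 141 166 158 152 173 150 162]
 [693 687 600 628 575 475 450 318 201 157 206 318 329 236 164 151 171 166]
 [689 563 375 490 483 350 266 293 406 511 474 437 424 410 263 146 160 172]
 [701 615 398 441 350 226 185 231 326 392 357 326 341 428 392 188 152 150]
 [700 627 441 480 407 200 164 192 220 225 218 214 268 393 449 274 154 145]
 [676 478 285 396 470 318 243 189 191 192 215 239 302 433 525 549 370 243]
 [702 570 223 233 369 427 441 342 314 313 283 349 437 441 489 654 675 585]
 [685 479 197 150 230 311 353 347 413 428 390 388 385 299 449 699 726 714]
 [664 374 179 131 162 171 210 238 288 283 280 238 206 167 451 719 709 704]]
scene spec ring [90.8 -2.2 47.2] chip c [90.2 -8.1 31.2]
top spec ring [88.2 -7.3 47.2] chip [85.8 -4.8 29.2]
top right tip end [ 84.5  20.5 -14.4] [ 87.7  21.2 -14.4]
```

Request:
{"fn": "move_arm", "kwargs": {"deltas": [[[-0.005,-0.03,0.04,0,0,0,0.08],[-0.005,-0.03,0.08,0,0,0,0.08],[-0.005,-0.03,0.115,0,0,0,0.08],[-0.005,-0.03,0.115,0,0,0,0.08],[-0.005,-0.03,0.115,0,0,0,0.08],[-0.005,-0.03,0.115,0,0,0,0.08]]]}}

```text
time_s: 8.15
eef_pos: [0.4595, 0.1382, 0.0569]
orientation: [3.138, 0.151, -0.0]
wrist_force: [0.7, -0.1, -0.4]
grip_width: 0.539
finger_force: 10.8
```

```bash
python3 - <<'E'
from h import *
td([.4585,.136,.0355],.1-np.pi/2)
a=np.mean([robot.read_camera("top") for _ in range(6)],0);s=np.mean([robot.read_camera("scene") for _ in range(6)],0)
cv2.imwrite("pics/t6.png",a[:,:,::-1]);cv2.imwrite("pics/s6.png",s[:,:,::-1]); td([.4585,.136,.0355],.1-np.pi/2)
z=lambda i,x,y,w,h,k:cv2.resize(i[y:y+h,x:x+w,::-1],None,fx=k,fy=k,interpolation=cv2.INTER_CUBIC)
cv2.imwrite("pics/c6.png",np.hstack([z(a,165,190,32,48,12),z(s,382,163,34,48,12)]))
E
```

```text
t 8.15 pos [0.4595 0.1382 0.0569] tilt [-2.e-04 -1.e-04 -1.e+00] yawy -1.4745 gw 49.08 ff 10.76
delta [-0.0058  0.0104  0.107 ] wz -0.0036
t 8.75 pos [0.4595 0.1382 0.0569] tilt [ 0. -0. -1.] yawy -1.4747 gw 49.68 ff 10.76
delta [-0.006   0.0104  0.1072] wz -0.0037[ WARN:0@18.135] global loadsave.cpp:1063 imwrite_ Unsupported depth image for selected encoder is fallbacked to CV_8U.
```

View pics/c6.png

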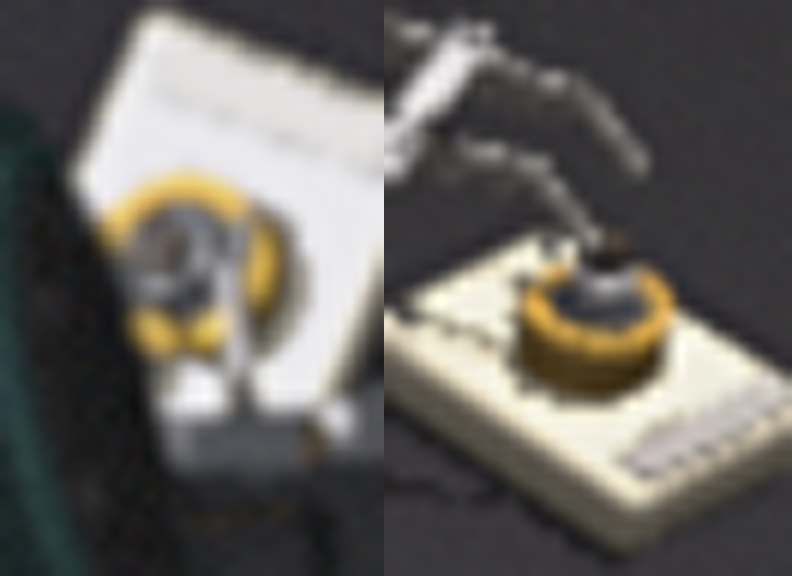

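```bash
python3 - <<'E'
from h import *
s=robot.state();M=R.from_rotvec(s["orientation"]).as_matrix();p=s["eef_pos"]
T=lambda x:(M.T@(x-p)*1e3)[:2].round(1)
S=lambda u,v,z:T(onz("scene",(382+(u-384)/12-.46,163+v/12-.46),z))
U=lambda u,v,z:T(onz("top",(165+u/12-.46,190+v/12-.46),z))
zl=p[2]+.0025
print("scene L,R",S(641,170,zl+.0015),S(599,243,zl+.0015))
print("cup",S(598,305,.034),"chip",S(612,240,.050))
print("top cup",U(194,264,.034),"chip",U(175,247,.052),"Rtip",U(244,212,zl+.010))
for n in("scene","top"):
    im=cv2.imread(f"pics/{'s' if n=='scene' else 't'}6.png")[:,:,::-1].astype(np.float32)
    x,y,w,h=((392,180,18,18) if n=="scene" else (170,200,22,22))
    c=im[y:y+h,x:x+w]; m=((c[...,0]-c[...,2])>60).astype(np.uint8)
    pts=cv2.findNonZero(m); q=cv2.boundingRect(pts); print(n,q[0]+x,q[1]+y,q[2:])
# predicted pixel for tip ends/cup if nominal: cup radius in top
E
```

```text
scene L,R [ 91.8 -19.9] [92.6 12.5]
cup [91.1 -1.9] chip [91.1 -5.6]
top cup [91.2 -0.4] chip [90.9  0.8] Rtip [92.8 18.6]
scene 393 185 (13, 8)
top 174 204 (14, 16)
```

In the scene view the tip midpoint is at (92.2,-3.7) mm and the specimen at about (91,-3.7). In the top view the specimen lies about 1.5 mm back and to the left of the tip midpoint. I'll shift 1 mm each way and descend.

Request:
{"fn": "move_arm", "kwargs": {"deltas": [[[-0.005,-0.005,0,0,0,0,0.08],[-0.005,-0.005,0.015,0,0,0,0.08],[-0.005,-0.005,0.03,0,0,0,0.08],[-0.005,-0.005,0.045,0,0,0,0.08],[-0.005,-0.005,0.06,0,0,0,0.08],[-0.005,-0.005,0.075,0,0,0,0.08],[-0.005,-0.005,0.09,0,0,0,0.08],[-0.005,-0.005,0.1,0,0,0,0.08],[-0.005,-0.005,0.105,0,0,0,0.08],[-0.005,-0.005,0.105,0,0,0,0.08],[-0.005,-0.005,0.105,0,0,0,0.08],[-0.005,-0.005,0.105,0,0,0,0.08]]]}}

```text
time_s: 9.75
eef_pos: [0.4585, 0.1391, 0.0361]
orientation: [-3.138, -0.151, -0.0]
wrist_force: [-0.4, -0.4, -0.5]
grip_width: 0.545
finger_force: 10.8
```

```bash
python3 - <<'E'
from h import *
td([.4585,.136,.0355],.1-np.pi/2); print(robot.state()["wrist_force"])
a=np.mean([robot.read_camera("top") for _ in range(6)],0);s=np.mean([robot.read_camera("scene") for _ in range(6)],0)
td([.4585,.136,.0355],.1-np.pi/2)
a=a.astype(np.uint8);s=s.astype(np.uint8)
cv2.imwrite("pics/t7.png",a[:,:,::-1]);cv2.imwrite("pics/s7.png",s[:,:,::-1])
z=lambda i,x,y,w,h,k:cv2.resize(i[y:y+h,x:x+w,::-1],None,fx=k,fy=k,interpolation=cv2.INTER_CUBIC)
cv2.imwrite("pics/c7.png",np.hstack([z(a,165,190,32,48,12),z(s,382,163,34,48,12)]))
E
```

```text
t 9.75 pos [0.4585 0.1391 0.0361] tilt [ 2.e-04  0.e+00 -1.e+00] yawy -1.4746 gw 49.6 ff 10.76
delta [-0.0015  0.0155  0.0028] wz -0.0036
[-0.44045749 -0.4180436  -0.4855012 ]
t 10.35 pos [0.4584 0.1391 0.0359] tilt [-0. -0. -1.] yawy -1.4746 gw 49.11 ff 10.76
delta [-0.001   0.0155  0.0022] wz -0.0036
```

View pics/c7.png

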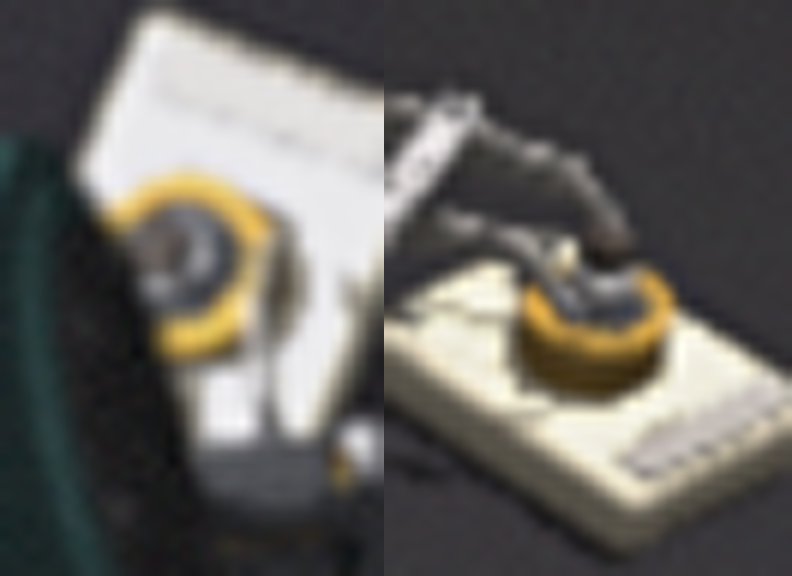

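```bash
python3 - <<'E'
from h import *
s=robot.state();M=R.from_rotvec(s["orientation"]).as_matrix();p=s["eef_pos"]
T=lambda x:(M.T@(x-p)*1e3)[:2].round(1)
S=lambda u,v,z:T(onz("scene",(382+(u-384)/12-.46,163+v/12-.46),z))
U=lambda u,v,z:T(onz("top",(165+u/12-.46,190+v/12-.46),z))
zl=p[2]+.0025
print("scene R",S(580,305,zl+.0015),"cup",S(598,305,.034),"chip",S(612,240,.05))
print("top cup",U(194,264,.034),"mount",U(182,256,.044),"chip",U(172,250,.052),"Rtip",U(263,240,zl+.01),"Rblade@330",U(264,330,zl+.021))
# difference before/after for stand (moved?) 
b=cv2.imread("pics/s6.png").astype(int);a=cv2.imread("pics/s7.png").astype(int)
d=np.abs(a-b).sum(2);print("base diff",d[190:210,394:416].max())
q=cv2.imread("pics/t0.png")
g0=cv2.imread("pics/top0.png").astype(int);g=cv2.imread("pics/t7.png").astype(int);print("top base diff",np.abs(g-g0).sum(2)[190:204,176:196].max())
# blade-edge separation via cross-row profile of top picture
print(g.sum(2)[206:222:3,172:192])
cv2.imwrite("pics/c8.png",cv2.resize(cv2.imread("pics/s7.png")[165:195,370:410],None,fx=19,fy=19,interpolation=cv2.INTER_LANCZOS4))
E
```

```text
scene R [90.4  9.3] cup [92.1 -0.8] chip [92.1 -4.6]
top cup [92.2  0.6] mount [91.8  1. ] chip [91.4  1.2] Rtip [92.8 17.7] Rblade@330 [73.3 19.9]
base diff 178
top base diff 28
[[327 550 668 643 575 508 457 441 448 451 488 521 547 572 601 666 695 705
  704 701]
 [ 67 122 227 310 318 293 286 276 303 375 348 267 349 473 525 470 396 488
  670 706]
 [ 80  77  90  97 187 283 301 247 309 388 324 221 283 437 479 354 241 363
  511 677]
 [ 93  83  81  58 110 187 258 274 260 262 320 445 563 617 485 275 265 393
  530 684]
 [100 101  78  81  60 128 277 429 489 472 428 346 308 420 452 392 469 638
  699 712]
 [ 74  80  89  76  81  69 116 224 363 458 592 678 675 646 618 527 646 704
  710 696]][ WARN:0@0.531] global loadsave.cpp:275 findDecoder imread_('pics/t0.png'): can't open/read file: check file path/integrity
```

View pics/c8.png

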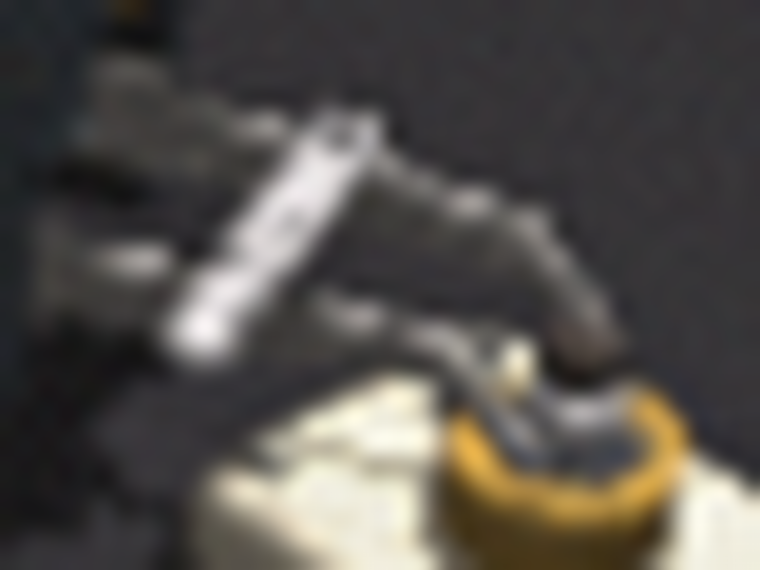

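```bash
python3 - <<'E'
from h import *
s=robot.state();M=R.from_rotvec(s["orientation"]).as_matrix();p=s["eef_pos"]
c8=lambda q:((q-[370,165]+.46)*19).round(0)
for cx,cy in((92,-1),(92,-3)):   # axis in tool mm
    W=lambda x,y,z:np.r_[(p+M@np.array([x/1e3,y/1e3,0]))[:2],z]
    print("axis",cx,cy,"cupc",c8(proj("scene",W(cx,cy,.034))),"chiptop",c8(proj("scene",W(cx,cy,.052))),"chipbot",c8(proj("scene",W(cx,cy,.044))))
    for y in(-16.5,16.5): print(" tip",y,"low",c8(proj("scene",W(cx,cy+y,.0384))),"bend",c8(proj("scene",W(cx,cy+y,.0504))),"bar-level",c8(proj("scene",W(cx,cy+y,.0594))))
E
```

```text
axis 92 -1 cupc [566. 444.] chiptop [582. 343.] chipbot [575. 388.]
 tip -16.5 low [606. 362.] bend [617. 294.] bar-level [625. 243.]
 tip 16.5 low [534. 479.] bend [544. 411.] bar-level [552. 360.]
axis 92 -3 cupc [571. 437.] chiptop [587. 336.] chipbot [580. 381.]
 tip -16.5 low [611. 355.] bend [621. 287.] bar-level [630. 236.]
 tip 16.5 low [538. 471.] bend [549. 404.] bar-level [557. 352.]
```

The crop shows the right tip end at (538,458) and the left tip running down behind the chip at (610,330). Both sit evenly about the chip at (583,348), and the stand hasn't moved. Force (10.76 N), width (49.1 mm) and the pixel gap (about 30.2 mm) all agree on a 30 mm gap. The arm is steady, so I'm handing in.

```bash
python3 -c "
from h import *
td([.4585,.136,.0355],.1-np.pi/2); print(robot.sign_off())"
```

```text
t 10.35 pos [0.4584 0.1391 0.0359] tilt [-0. -0. -1.] yawy -1.4746 gw 49.11 ff 10.76
delta [-0.001   0.0155  0.0022] wz -0.0036
the job is handed in; nothing more can be done
None
```

The job is handed in: the tweezers are held level and steady astride the specimen, with nothing seen to move or touch, at a tip gap of about 30 mm; I judged that from grip width (49.1 mm), spring force (10.8 N) and tip pixels, because the pointer was too small in the pictures to read against the long line.

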